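# Put the tools away on their shadow tiles

### The job

Put the large spanner, the small spanner, the tape measure and the roll of black tape away, each on the black tile that shows its own yellow outline, lying or standing as it does now, centred on the outline and lined up with it (either way round will do). Set each one down rather than dropping it, and leave the glue bottle and the screwdriver where they are.

Things in the scene. Friction and masses are not known exactly. Their poses are not given: they have to be found in the camera images.
- large_spanner: on the plywood riser that covers the middle of the table (flat top 65 mm above the table, at z = 0.065 m; everything listed stands on it): the longer of two steel open-end spanners, lying flat, 34 x 168 x 6 mm (x, y, z). Origin: middle of its underside; y along its length; pinch the shank (13 mm wide, along x) near the middle
- small_spanner: the shorter steel open-end spanner, lying flat, 28 x 138 x 5 mm (x, y, z). Origin: middle of its underside; y along its length; pinch the shank (12 mm wide, along x) near the middle
- tape_measure: yellow tape measure with a black side panel, standing upright, 40 x 78 x 60 mm (x, y, z). Origin: middle of the underside of these extents; y along its length: the case (38 mm wide along x, 60 mm tall) reaches from y = -23 to +39 mm, the short low blade end sticks out to y = -39 mm. Grip the case across x at about y = +8 mm
- tape_roll: small roll of black tape lying flat, 55 mm across and 19 mm high; grip it across the outside. Origin: middle of its underside, z up
- tile_large_spanner: flat black tile screwed to the riser, 90 x 190 x 6 mm, with small steel screws in its corners; printed in yellow at its middle is the outline of the large spanner, 173 mm long (the longer of the two spanner outlines). Origin: centre of its underside, right under the middle of the outline; z up, the tile's (and the outline's) long axis is y; the top face is 6 mm above the origin
- tile_small_spanner: flat black tile screwed to the riser, 90 x 190 x 6 mm, with small steel screws in its corners; printed in yellow at its middle is the outline of the small spanner, 143 mm long (the shorter of the two spanner outlines). Origin: centre of its underside, right under the middle of the outline; z up, the tile's (and the outline's) long axis is y; the top face is 6 mm above the origin
- tile_tape_measure: flat black tile screwed to the riser, 90 x 190 x 6 mm, with small steel screws in its corners; printed in yellow at its middle is a rounded rectangle 45 x 83 mm, the outline of the tape measure. Origin: centre of its underside, right under the middle of the outline; z up, the tile's (and the outline's) long axis is y; the top face is 6 mm above the origin
- tile_tape_roll: flat black tile screwed to the riser, 90 x 190 x 6 mm, with small steel screws in its corners; printed in yellow at its middle is a ring 60 mm across, the outline of the tape roll (its turn does not matter). Origin: centre of its underside, right under the middle of the outline; z up, the tile's (and the outline's) long axis is y; the top face is 6 mm above the origin
- glue_bottle: bystander: small white bottle with a red cap, standing, 24 x 34 x 78 mm. Origin: centre of its underside
- screwdriver: bystander: screwdriver with a red handle, lying, 26 x 212 x 27 mm, y along its length. Origin: middle of its underside

How it is judged:
By the outcome, as a careful person would: the job done as asked, in the order asked, and still so for the second after the job is handed in, with the robot touching nothing.
It also fails if it takes over 104 s, if anything falls off the work surface, if the arm or the gripper's body presses on something with over 40 N, if the wrist force passes 120 N, or if a joint passes its speed limit or range.

### The arm

A 6-joint arm with a two-finger parallel gripper is mounted at the origin on a cart in front of the work surface, level with it; the furniture and walls round the work are solid. World frame = base frame: x ahead of the robot, y to its left, z up, the work surface at z = 0. Lengths are in mm, angles in rad, forces in N, time in s.
With the tool pointing down it reaches from about 375 to 750 mm from the base axis. Payload 9 kg.
Tool frame: the origin (TCP) lies at the very end of the fingers, on their centre line; the grasp point (between the pads) lies 19 mm behind it; z points along the fingers, x is the direction in which the jaws open and shut, and the axes are right-handed (so a half turn about z gives the same grasp; the last joint's range is limited). The gripper opens to 85 mm and grips with 20 to 120 N. Pads are 22 mm wide; open, the fingers measure 114 mm over their backs; the gripper's body (76 mm by 85 mm) begins 54 mm behind the grasp point. The pads swing forward as they close: fully open they stand 13 mm farther back than shut.
Start: joints at [0.965, 0.104, 0.097, 1.564, 0, 1.353], TCP at [226.899, 555.476, 231.331] pointing down, gripper open.
Joint ranges: [-2.99, 2.99], [-0.84, 1.86], [-1.1, 1.16], [-1.84, 2.11], [-1.51, 1.56], [-3.14, 3.14]. Speed limits (rad/s): [2.22, 2.22, 2.57, 3.14, 3.14, 3.14].

### API

Orientations are given as a unit quaternion [w, x, y, z].
In Python, from station import bot, release, clamp, planner, readout, optics, workorder gives the robot as it stands. Calls block until the motion is done:
- bot.move_ptp(position, orientation): joint-space move of the TCP to a pose.
- bot.movel(position, orientation=None, max_speed=150, max_force=None): straight line of the TCP; orientation=None keeps the orientation; max_speed is the mean speed in mm/s. With max_force (N) it stops when the force on the tool has changed by that much, and returns True; else False.
- bot.move_joints(angles): joint-space move.
- release() and clamp(): open the fingers fully, or close them until they stop; the grip force is fixed at half the most.
- bot.pause(seconds).
- planner.ik(position, orientation): joint angles nearest the present ones, or None.
- readout.get_obs(): the state.
- optics.capture(name): name is "side" or "top"; returns a dict with "image" (420x560x3 uint8, red, green, blue), "camera_matrix" (3x3 intrinsics, pixels), "pose" (4x4, takes a point from camera to world coordinates). Camera axes: x right, y up, looking along -z (the intrinsics and any distortion apply to the point x, -y, -z); pixel columns grow to the right and rows downward; lengths in mm; the calibration is good to about 2 mm. A picture is of the moment at which its call begins. There is no depth.
A pose or a line that the arm cannot do raises bot.IKError and nothing moves.
- workorder.hand_in(): hands the job in, once; it reports no verdict.
Trained networks look in a picture, given as the dict that the camera call returned (one of the last four; its "shot" number tells which), for a name from the list of things; names that differ only in an ending like _2 or _b are one class to them, and where a whole thing is asked for, a point or a joint stands for the part that bears it (a point fixed in the world has none). Each returns a list of dicts, best first, with "confidence" (0 to 1); they miss things now and then, are a little off and sometimes report something else, mostly with a low value. They report only what shows in the picture. A call takes as long as a camera call.
- optics.spot_in(picture, query): "box" ([left, top, width, height] in pixels, round what is visible of it).
- optics.landmark_of(picture, query): "pixel" ([column, row] in pixels: a listed point, or the origin of a listed thing).
The state is a dict: "t": time; "q": joint angles; "dq": joint speeds; "joint_torque": joint torques, N m; "eef_pos": TCP position; "orientation": TCP orientation; "ft_force": force on the tool from outside, world axes, zero at the start; "ft_torque": the same for the moment, N m; "opening": finger opening in mm.
Only numpy, scipy, OpenCV 4.12 (cv2) and the standard library are available. Lean on these libraries where they do the work, as an engineer would, in place of code of your own. Each camera call takes 0.05 s, during which the arm holds its last target. There are 200 camera calls.

## Working session

There is one attempt and no reset: what is moved stays moved. The work goes in short steps, each a Python script; the robot and the scene stay as the last script left them, time stands still between calls to the robot, and variables do not carry over. Pictures are saved under pics/ and viewed, about 12 in all and at most 16, crops included, and the job is handed in when it is done.

```bash
ls; mkdir -p pics
cat > h.py <<'E'
import numpy as np, cv2, pickle
from station import bot, release, clamp, planner, readout, optics, workorder
N=["large_spanner","small_spanner","tape_measure","tape_roll","tile_large_spanner","tile_small_spanner","tile_tape_measure","tile_tape_roll","glue_bottle","screwdriver"]
E
python3 - <<'E'
from h import *
P={}
for c in("side","top"):
    p=optics.capture(c);P[c]=p
    print(p.keys(),np.round(p["camera_matrix"],1).tolist(),np.round(p["pose"],3).tolist())
    cv2.imwrite(f"pics/{c}0.png",p["image"][:,:,::-1])
    for n in N:
        l=optics.landmark_of(p,n);print(c,n,[(np.round(d["pixel"]).tolist(),round(d["confidence"],2)) for d in l[:3]])
pickle.dump(P,open("p0.pkl","wb"))
print(readout.get_obs())
E
```

```text
pics
dict_keys(['image', 'camera_matrix', 'pose', 'shot']) [[405.8, 0.0, 284.3], [0.0, 405.8, 214.0], [0.0, 0.0, 1.0]] [[0.919, 0.251, -0.305, 280.186], [-0.395, 0.623, -0.676, -755.64], [0.021, 0.741, 0.671, 840.094], [0.0, 0.0, 0.0, 1.0]]
side large_spanner [([297.0, 252.0], 0.41)]
side small_spanner [([207.0, 211.0], 0.72)]
side tape_measure [([262.0, 350.0], 0.9)]
side tape_roll [([241.0, 160.0], 0.58), ([263.0, 196.0], 0.33), ([348.0, 321.0], 0.18)]
side tile_large_spanner [([189.0, 165.0], 0.82)]
side tile_small_spanner [([262.0, 198.0], 0.9)]
side tile_tape_measure [([346.0, 321.0], 0.56)]
side tile_tape_roll [([297.0, 254.0], 0.75)]
side glue_bottle [([359.0, 263.0], 0.58)]
side screwdriver [([189.0, 166.0], 0.71), ([320.0, 201.0], 0.64)]
dict_keys(['image', 'camera_matrix', 'pose', 'shot']) [[460.9, 0.0, 282.2], [0.0, 460.9, 203.5], [0.0, 0.0, 1.0]] [[-0.019, 0.997, -0.068, 534.692], [-1.0, -0.021, -0.023, -6.513], [-0.024, 0.068, 0.997, 1241.273], [0.0, 0.0, 0.0, 1.0]]
top large_spanner [([336.0, 268.0], 0.64)]
top small_spanner [([242.0, 274.0], 0.65), ([429.0, 276.0], 0.5
[... 373 characters left out ...]
er [([276.0, 151.0], 0.84)]
{'t': 1.1, 'q': array([ 9.65298891e-01,  1.04111743e-01,  9.72887097e-02,  1.56390021e+00,
       -1.84982217e-05,  1.35309359e+00]), 'dq': array([ 0.00026005, -0.00026814,  0.00118986,  0.0015855 ,  0.0004019 ,
        0.0014023 ]), 'joint_torque': array([ 2.80582222e-03, -5.56768084e+01,  5.03771460e+01,  8.30562949e-04,
       -1.68530523e-04,  9.83220929e-06]), 'eef_pos': array([226.90073845, 555.4682548 , 231.3175871 ]), 'orientation': array([-4.73378057e-06,  8.30104748e-01,  5.57607484e-01,  3.73979625e-05]), 'ft_force': array([ 0.2710079 , -0.17403562,  0.23434914]), 'ft_torque': array([-0.03348689,  0.00373729,  0.00681278]), 'opening': 85.55219329669316}
```

View pics/top0.png

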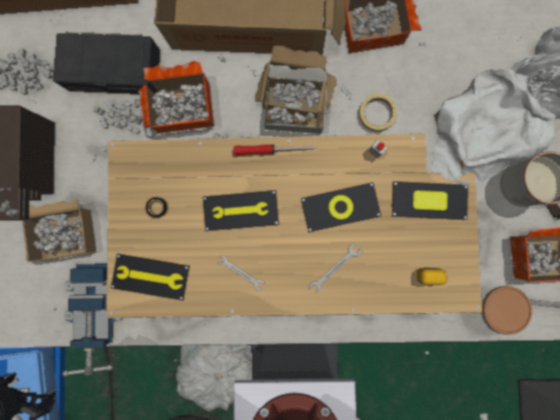

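View pics/side0.png

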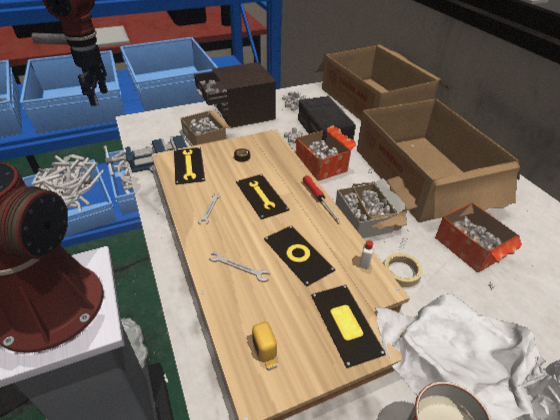

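The top view shows the large spanner at (336,268), small spanner (242,273), roll (156,207) and tape measure (432,276). The tiles are at large (150,277), small (241,210), roll (341,207) and measure (430,201). The side view agrees. Next I segment both views and triangulate.

```bash
cat >> h.py <<'E'
def proj(p,X):
    X=np.atleast_2d(np.asarray(X,float));T=np.linalg.inv(p["pose"]);c=X@T[:3,:3].T+T[:3,3]
    c=c*[1,-1,-1];u=c@p["camera_matrix"].T;return u[:,:2]/u[:,2:]
def back(p,uv,z):
    uv=np.atleast_2d(np.asarray(uv,float));d=np.c_[uv,np.ones(len(uv))]@np.linalg.inv(p["camera_matrix"]).T
    d=(d*[1,-1,-1])@p["pose"][:3,:3].T;o=p["pose"][:3,3];return o+d*((z-o[2])/d[:,2])[:,None]
def tri(pa,ua,pb,ub):
    # least-squares point of two rays
    A=np.zeros((3,3));b=np.zeros(3);R=[]
    for p,u in((pa,ua),(pb,ub)):
        o=p["pose"][:3,3];d=back(p,u,0)[0]-o;d/=np.linalg.norm(d);M=np.eye(3)-np.outer(d,d);A+=M;b+=M@o;R.append((o,M))
    x=np.linalg.solve(A,b);return x,max(np.linalg.norm(M@(x-o)) for o,M in R)
S=2.0 # px per mm ; rectified image: rows = -x, cols = -y like the top view
def rect(p,c,half,z):
    cs=np.array([[half,half],[half,-half],[-half,-half],[-half,half]])
    W=np.c_[c[:2]+cs,np.full(4,z)];src=proj(p,W).astype(np.float32)
    n=2*half*S;dst=np.float32([[0,0],[n,0],[n,n],[0,n]])
    return cv2.warpPerspective(p["image"],cv2.getPerspectiveTransform(src,dst),(int(n),int(n)),flags=cv2.INTER_CUBIC)
def r2w(c,half,uv): uv=np.atleast_2d(uv);return np.c_[c[0]+half-uv[:,1]/S,c[1]+half-uv[:,0]/S]
E
cat > m.py <<'E'
from h import *
P=pickle.load(open("p0.pkl","rb"))
G={"large_spanner":(336,268),"small_spanner":(242,273),"tape_measure":(432,276),"tape_roll":(156,207),"tile_large_spanner":(150,277),"tile_small_spanner":(241,210),"tile_tape_measure":(430,201),"tile_tape_roll":(341,207)}
rows=[]
for n,g in G.items():
    z=71 if n[:4]=="tile" else 65
    c=back(P["top"],g,z)[0];ims=[]
    for k in("top","side"):
        im=rect(P[k],c,110,z);ims.append(im)
        hsv=cv2.cvtColor(im,cv2.COLOR_RGB2HSV)
        if n[:4]=="tile": m=(hsv[...,1]>150)&(hsv[...,2]>140)&(hsv[...,0]>24)&(hsv[...,0]<36)
        elif "spanner" in n: m=hsv[...,1]<70
        elif n=="tape_roll": m=hsv[...,2]<70
        else: m=(hsv[...,1]>175)&(hsv[...,2]>100)
        m=cv2.morphologyEx(m.astype(np.uint8),cv2.MORPH_CLOSE,np.ones((5,5)))
        nl,lab,st,ce=cv2.connectedComponentsWithStats(m)
        d=np.linalg.norm(ce[1:]-220,axis=1);ok=[i for i in range(1,nl) if st[i,4]>800 and d[i-1]<90]
        if not ok: print(n,k,"none");continue
        i=max(ok,key=lambda i:st[i,4])
        ct=max(cv2.findContours((lab==i).astype(np.uint8),cv2.RETR_EXTERNAL,cv2.CHAIN_APPROX_NONE)[0],key=cv2.contourArea)
        r=cv2.minAreaRect(ct);b=r2w((c[0],c[1]),110,cv2.boxPoints(r))
        ctr=b.mean(0);e=[b[1]-b[0],b[2]-b[1]];e.sort(key=np.linalg.norm)
        ang=np.degrees(np.arctan2(e[1][1],e[1][0]))%180
        print(f"{n:20s} {k:4s} ctr {ctr.round(1)} size {np.linalg.norm(e[0]):.1f} x {np.linalg.norm(e[1]):.1f} ang_long {ang:.1f}  cen {r2w(c,110,ce[i])[0].round(1)}")
        cv2.drawContours(im,[ct],-1,(255,0,0),1)
        rows.append((n,k,ctr))
        if k=="side":
            a=[r for r in rows if r[0]==n]
            if len(a)==2:
                x,e=tri(P["top"],proj(P["top"],[*a[0][2],z])[0],P["side"],proj(P["side"],[*a[1][2],z])[0]);print("   tri",x.round(1),"gap",round(e,1))
    G[n]=np.vstack(ims)
v=np.hstack([cv2.resize(G[n],None,fx=.45,fy=.68/1.0*.66) for n in G]) if 0 else np.vstack([np.hstack([cv2.resize(G[n][a:a+440],(198,198)) for n in list(G)[s:s+4]]) for s in(0,4) for a in(0,440)])
cv2.imwrite("pics/rect.png",cv2.resize(v,(600,600))[:,:,::-1] if v.shape[0]>800 else v[:,:,::-1])
print(v.shape)
E
python3 m.py
```

```text
large_spanner        top  ctr [ 449.1 -111.3] size 35.7 x 167.1 ang_long 132.5  cen [ 451.3 -111.9]
large_spanner        side ctr [ 450.9 -109.2] size 36.9 x 168.9 ang_long 132.4  cen [ 453.1 -109.7]
   tri [ 449.8 -111.2   67.7] gap 0.5
small_spanner        top  ctr [441.  129.2] size 29.8 x 137.2 ang_long 56.7  cen [441.3 128. ]
small_spanner        side ctr [443.  131.4] size 29.2 x 139.4 ang_long 56.8  cen [442.9 129.4]
   tri [441.8 128.7  67.5] gap 0.6
tape_measure         top  ctr [ 424.3 -355.5] size 38.0 x 61.0 ang_long 90.0  cen [ 424.  -354.9]
tape_measure side none
tape_roll            top  ctr [612.5 345.2] size 49.5 x 52.5 ang_long 90.0  cen [609.9 339.5]
tape_roll            side ctr [615.8 350.1] size 50.9 x 66.9 ang_long 71.6  cen [612. 341.]
   tri [612.9 343.6  69.8] gap 0.8
tile_large_spanner   top  ctr [434.2 360.8] size 38.2 x 165.5 ang_long 81.0  cen [435.2 357.2]
tile_large_spanner   side ctr [434.1 343.9] size 22.1 x 124.1 ang_long 85.0  cen [435.3 346.8]
   tri [435.  364.6  57.2] gap 2.0
tile_small_spanner   top  ctr [599.  128.3] size 31.8 x 136.5 ang_long 94.7  cen [600.3 126.2]
tile_small_spanner   side ctr [603.3 115. ] size 25.5 x 100.4 ang_long 91.5  cen [602.  114.4]
   tri [603.6 128.   60.7] gap 4.3
tile_tape_measure    top  ctr [ 616.  -353.2] size 46.0 x 84.1 ang_long 86.6  cen [ 615.9 -353.4]
tile_tape_measure    side ctr [ 617.5 -354.4] size 44.4 x 83.7 ang_long 86.2  cen [ 617.2 -353.8]
   tri [ 616.9 -353.8   70.5] gap 0.9
tile_tape_roll       top  ctr [ 603.2 -128. ] size 59.5 x 60.0 ang_long 0.0  cen [ 603.7 -127.8]
tile_tape_roll       side ctr [ 604.8 -128.9] size 54.4 x 54.8 ang_long 135.0  cen [ 604.5 -129.3]
   tri [ 604.1 -128.4   70.7] gap 0.9
(792, 792, 3)
```

```bash
cat > m2.py <<'E'
from h import *
P=pickle.load(open("p0.pkl","rb"))
def rep(n,k,m,c,im,tag):
    nl,lab,st,ce=cv2.connectedComponentsWithStats(m.astype(np.uint8))
    ok=[i for i in range(1,nl) if st[i,4]>800 and np.linalg.norm(ce[i]-220)<90]
    if not ok: print(n,k,tag,"none");return
    i=max(ok,key=lambda i:st[i,4])
    ct=max(cv2.findContours((lab==i).astype(np.uint8),cv2.RETR_EXTERNAL,cv2.CHAIN_APPROX_NONE)[0],key=cv2.contourArea)
    b=r2w(c,110,cv2.boxPoints(cv2.minAreaRect(ct)));ctr=b.mean(0);e=sorted([b[1]-b[0],b[2]-b[1]],key=np.linalg.norm)
    ang=np.degrees(np.arctan2(e[1][1],e[1][0]))%180
    ys,xs=np.nonzero(lab==i);w=r2w(c,110,np.c_[xs,ys]);u=e[1]/np.linalg.norm(e[1]);s=w[np.abs((w-ctr)@u)<38]
    v=np.linalg.svd(s-s.mean(0),full_matrices=False)[2][0] if len(s)<80000 else u
    print(f"{n:20s} {k:4s} {tag} ctr {ctr.round(1)} size {np.linalg.norm(e[0]):.1f} x {np.linalg.norm(e[1]):.1f} ang {ang:.1f} shank {np.degrees(np.arctan2(v[1],v[0]))%180:.1f} shankctr {s.mean(0).round(1)}")
    cv2.drawContours(im,[ct],-1,(255,0,0),1)
G={"large_spanner":(449.5,-111),"small_spanner":(441.5,129),"tape_measure":(424,-350),"tape_roll":(611,342),"tile_large_spanner":(435,361),"tile_small_spanner":(602,128),"tile_tape_measure":(617,-353.5),"tile_tape_roll":(604,-128)}
V=[]
for n,c in G.items():
  c=np.array(c)
  for k in("top","side"):
    z={"large_spanner":71,"small_spanner":70,"tape_measure":125,"tape_roll":84}.get(n,71)
    im=rect(P[k],c,110,z);o=im.copy()
    f=im.astype(int);h=cv2.cvtColor(im,cv2.COLOR_RGB2HSV)
    if n[:4]=="tile":
        rep(n,k,(f[...,0]>110)&(f[...,1]>105)&(f[...,2]<90)&(f[...,1]>f[...,0]*.75) if k=="x" else (f[...,0]-f[...,2]>70)&(f[...,1]>.8*f[...,0]),c,o,"yel")
        m=(f.max(2)<95).astype(np.uint8);m=cv2.morphologyEx(m,cv2.MORPH_OPEN,np.ones((9,9)))
        rep(n,k,m,c,o,"blk")
    elif "spanner" in n: rep(n,k,h[...,1]<70,c,o,"   ")
    elif n=="tape_roll": rep(n,k,f.max(2)<80,c,o,"   ")
    else: rep(n,k,(h[...,1]>185)&(h[...,2]>90)|(f.max(2)<50),c,o,"   ")
    V.append(cv2.resize(o,(200,200),interpolation=cv2.INTER_AREA))
cv2.imwrite("pics/rect2.png",np.vstack([np.hstack(V[i:i+4]) for i in(0,4,8,12)])[:600 if 0 else 800][:,:,::-1])
a=cv2.imread("pics/rect2.png");cv2.imwrite("pics/rect2s.png",cv2.resize(a,(600,600),interpolation=cv2.INTER_AREA))
t=[cv2.resize(P["top"]["image"][225:325,390:480],(360,400),interpolation=cv2.INTER_CUBIC),cv2.resize(P["side"]["image"][310:390,225:305],(400,400),interpolation=cv2.INTER_CUBIC)]
cv2.imwrite("pics/tm.png",np.hstack(t)[:,:,::-1])
E
python3 m2.py
```

```text
large_spanner        top      ctr [ 449.5 -110.7] size 35.4 x 166.0 ang 132.5 shank 131.4 shankctr [ 450.4 -109.8]
large_spanner        side     ctr [ 449.6 -114. ] size 36.5 x 167.5 ang 132.4 shank 131.3 shankctr [ 450.4 -113.1]
small_spanner        top      ctr [441.6 128.7] size 29.7 x 136.8 ang 56.7 shank 55.8 shankctr [442.4 128.4]
small_spanner        side     ctr [442.  125.7] size 28.9 x 138.4 ang 56.8 shank 55.6 shankctr [442.8 125.1]
tape_measure         top      ctr [ 430.  -336.5] size 35.0 x 59.0 ang 90.0 shank 87.1 shankctr [ 429.8 -336.1]
tape_measure side     none
tape_roll            top      ctr [611.5 339.5] size 50.0 x 53.0 ang 90.0 shank 94.2 shankctr [610.3 337. ]
tape_roll            side     ctr [607.7 323.3] size 50.4 x 67.0 ang 71.6 shank 130.8 shankctr [604. 315.]
tile_large_spanner   top  yel ctr [434.4 361.2] size 40.4 x 169.3 ang 80.8 shank 79.5 shankctr [435.9 361.1]
tile_large_spanner   top  blk ctr [436.1 359.9] size 88.3 x 187.9 ang 79.8 shank 170.3 shankctr [436.4 359.8]
tile_large_spanner   side yel ctr [435.6 360.7] size 39.4 x 172.7 ang 80.8 shan
[... 780 characters left out ...]
ctr [ 614.3 -351.5]
tile_tape_measure    side yel ctr [ 617.3 -353.3] size 219.5 x 219.5 ang 0.0 shank 88.6 shankctr [ 617.6 -330.3]
tile_tape_measure    side blk ctr [ 615.1 -356.5] size 90.3 x 189.6 ang 86.1 shank 176.1 shankctr [ 613.  -356.5]
tile_tape_roll       top  yel ctr [ 603.8 -127.5] size 60.5 x 61.2 ang 135.0 shank 106.7 shankctr [ 603.5 -127.6]
tile_tape_roll       top  blk ctr [ 603.1 -126.9] size 87.8 x 188.2 ang 101.1 shank 10.2 shankctr [ 602.7 -126. ]
tile_tape_roll       side yel ctr [ 604.2 -127.8] size 219.5 x 219.5 ang 0.0 shank 89.3 shankctr [ 606.1 -100.3]
tile_tape_roll       side blk ctr [ 602.9 -131.9] size 90.5 x 190.0 ang 101.4 shank 8.6 shankctr [ 601.7 -134.6]
```

View pics/rect2s.png

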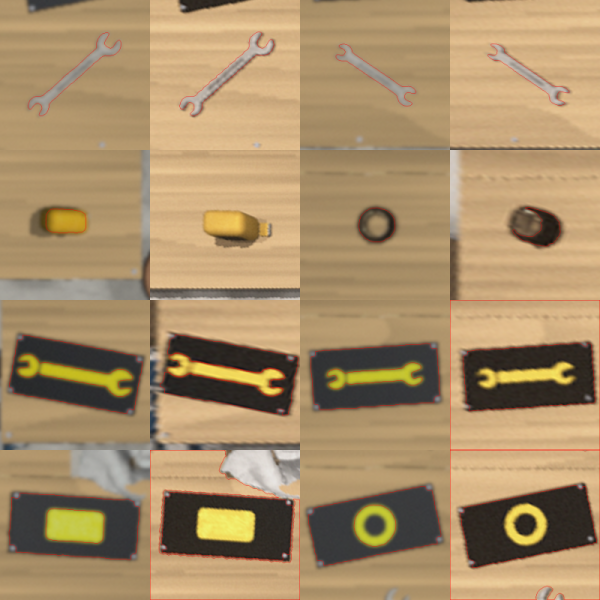

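View pics/tm.png

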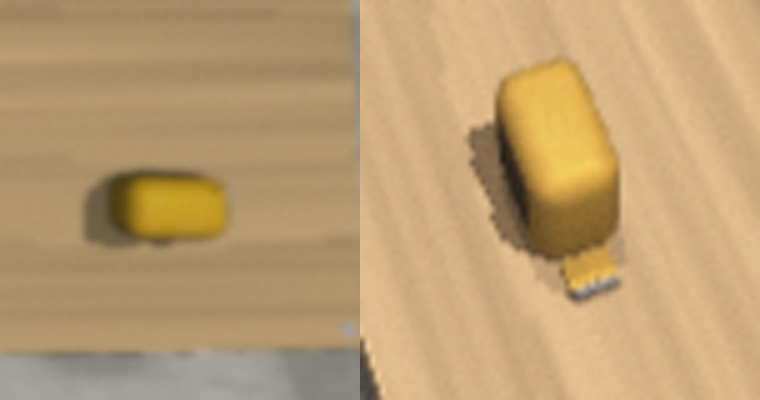

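Overlays: spanner and tile contours fit well. The tape measure's blade points to −y, and its segmentation and the roll's are contaminated by shadow. I'll fit solid silhouettes to those two in both views.

```bash
cat > fit.py <<'E'
from h import *
from scipy.optimize import minimize
K=4
def model(kind,x,z0):
    if kind=="roll":
        a=np.linspace(0,2*np.pi,60);c=np.c_[27.5*np.cos(a),27.5*np.sin(a)]
        L=np.vstack([np.c_[c,0*a+h] for h in(0,19)])
    else:
        r=9;a=np.linspace(0,2*np.pi,32)
        pr=np.vstack([np.c_[cy+r*np.cos(a),cz+r*np.sin(a)] for cy in(-23+r,39-r) for cz in(r,60-r)])
        L=np.vstack([np.c_[np.full(len(pr),s),pr] for s in(-17.5,17.5)]);e=np.vstack([np.c_[np.full(4,s),[[-21,5],[37,5],[37,55],[-21,55]]] for s in(-19,19)]);L=np.vstack([L,e])
    t=x[2];R=np.array([[np.cos(t),-np.sin(t)],[np.sin(t),np.cos(t)]])
    return np.c_[L[:,:2]@R.T+x[:2],L[:,2]+z0]
def fit(P,kind,x0,z0,views,maskf,thr=None):
    M={}
    for k in views:
        p=P[k];uv=proj(p,model(kind,x0,z0));l=uv.min(0).astype(int)-14;h=uv.max(0).astype(int)+14
        im=cv2.resize(p["image"][l[1]:h[1],l[0]:h[0]],None,fx=K,fy=K,interpolation=cv2.INTER_CUBIC)
        m=maskf(im,k).astype(np.uint8);nl,lab,st,ce=cv2.connectedComponentsWithStats(m)
        i=1+np.argmax(st[1:,4]);m=(lab==i).astype(np.uint8)
        ct=max(cv2.findContours(m,cv2.RETR_EXTERNAL,cv2.CHAIN_APPROX_NONE)[0],key=cv2.contourArea);m=cv2.drawContours(m*0,[ct],-1,1,-1)
        M[k]=(im,m,l)
    def hull(k,x):
        uv=(proj(P[k],model(kind,x,z0))-M[k][2]+.5)*K-.5
        return cv2.convexHull((uv*16).astype(np.int32))
    def cost(x):
        s=0
        for k in views:
            m=M[k][1];r=cv2.fillConvexPoly(m*0,hull(k,x),1,shift=4);s+=1-(m&r).sum()/(m|r).sum()
        return s
    best=None
    for d in ((0,0),(6,6),(-6,6)):
        y0=np.array([x0[0]+d[0],x0[1]+d[1],x0[2]])
        sim=np.vstack([y0,y0+[8,0,0],y0+[0,8,0],y0+[0,0,.15]])
        o=minimize(cost,y0,method="Nelder-Mead",options=dict(initial_simplex=sim,xatol=.02,fatol=1e-5))
        if best is None or o.fun<best.fun: best=o
    out=[]
    for k in views:
        im=M[k][0].copy();cs=cv2.findContours(M[k][1],0,1)[0];cv2.drawContours(im,cs,-1,(255,0,0),1)
        cv2.polylines(im,[(hull(k,best.x)/16).astype(np.int32)],True,(0,255,255),1);out.append(cv2.resize(im,(300,300)))
    return best.x,best.fun,np.hstack(out)
def ym(im,k):
    h=cv2.cvtColor(im,cv2.COLOR_RGB2HSV);return ((h[...,1]>165)&(h[...,2]>45))|(h[...,2]<45)
def rm(im,k): return im.max(2)<(75 if k=="top" else 60)
E
cat > f0.py <<'E'
from fit import *
P=pickle.load(open("p0.pkl","rb"));V=[]
for kind,x0,f in(("tape",(425,-345,0.),ym),("roll",(611,342,0.),rm)):
    row=[]
    for vs in(("top","side"),("top",),("side",)):
        x,c,im=fit(P,kind,x0,65,vs,f);print(kind,vs,x[:2].round(1),np.degrees(x[2]).round(1),round(c,3));row.append(im) if len(vs)==2 else 0
    V+=row
cv2.imwrite("pics/fit0.png",np.vstack(V)[:,:,::-1])
E
python3 f0.py
```

```text
tape ('top', 'side') [ 426.6 -348.5] -11.2 0.942
tape ('top',) [ 426.6 -347.7] -10.3 0.239
tape ('side',) [ 428.  -348.2] -12.2 0.696
roll ('top', 'side') [613.4 342.9] 14.1 0.872
roll ('top',) [612.  341.5] 24.4 0.23
roll ('side',) [614.3 345.8] 4.6 0.638
```

View pics/fit0.png

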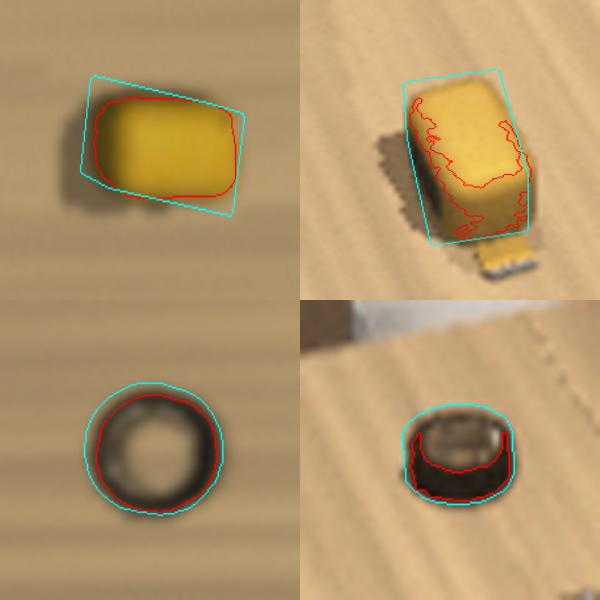

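```bash
python3 - <<'E'
s=open("fit.py").read()
a=s.index("        r=9;a=");b=s.index("    t=x[2]")
s=s[:a]+"""        r=8;g=np.random.default_rng(0).normal(size=(60,3));g=r*g/np.linalg.norm(g,axis=1)[:,None]
        L=np.vstack([g+[sx,sy,sz] for sx in(-19+r,19-r) for sy in(-23+r,39-r) for sz in(r,60-r)])
"""+s[b:]
s=s.replace('(h[...,1]>165)&(h[...,2]>45))|(h[...,2]<45)','(h[...,1]>(165 if k=="top" else 138))&(h[...,2]>45))|(h[...,2]<(45 if k=="top" else 60))')
s=s.replace("m=(lab==i).astype(np.uint8)\n","m=(lab==i).astype(np.uint8);m=cv2.morphologyEx(m,cv2.MORPH_CLOSE,np.ones((9,9)));m=cv2.morphologyEx(m,cv2.MORPH_OPEN,np.ones((25,25)) if kind=='tape' else np.ones((3,3)))\n")
open("fit.py","w").write(s)
E
python3 f0.py
```

```text
tape ('top', 'side') [ 427.1 -353.9] -7.1 0.344
tape ('top',) [ 426.8 -349.9] -8.0 0.204
tape ('side',) [ 427.7 -354.7] -7.0 0.119
roll ('top', 'side') [613.4 342.9] 14.0 1.348
roll ('top',) [613.3 340.9] 13.7 0.71
roll ('side',) [614.3 345.8] 4.6 0.636
```

View pics/fit0.png

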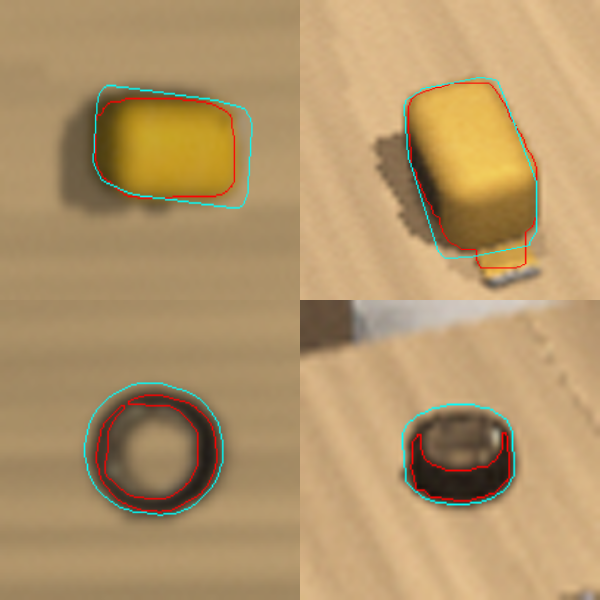

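Run:
```python
from h import *
P=pickle.load(open("p0.pkl","rb"))
print("tip",back(P["side"],[271.8,367.6],70)[0])
# top-face edges, side view (fit0.png-independent: tm.png crop coords)
q=lambda x,y:[(x-360)/5+225,310+y/5]
for a in((500,110),(540,178),(582,72),(612,155)):print(back(P["side"],q(*a),121)[0].round(1))
for a in((140,175),(215,180),(150,238),(215,238),(110,195),(228,210)):print("top",back(P["top"],[390+a[0]/4,225+a[1]/4],121)[0].round(1))
p=optics.capture("side");print([ (d["box"],d["confidence"]) for d in optics.spot_in(p,"tape_measure")[:1]])
for n,c,a,z in(("L",(450,-111),131.35,65),("LT",(436.5,361),79.6,71),("S",(442,128.5),55.7,65),("ST",(600.7,128.6),93.8,71),("M",(426,-345),86,65),("MT",(616.7,-353.4),86.3,71),("R",(613,342.5),90,65),("RT",(604,-128),90,71)):
    for f in(0,180):
        # jaw x axis perpendicular to object y: x dir = a-90(+180)
        t=np.radians(a-90+f);w=[0,np.cos(t/2),np.sin(t/2),0]
        for h in (5,150):
            j=planner.ik([*c,z+h],w);print(n,f,h,None if j is None else np.round(j,2).tolist())
```

```text
tip [ 427.46628159 -389.95051721   70.        ]
[ 411.  -330.5  121. ]
[ 415.1 -364.5  121. ]
[ 447.6 -326.9  121. ]
[ 444.7 -366.   121. ]
top [ 447.6 -320.1  121. ]
top [ 443.8 -364.6  121. ]
top [ 410.1 -324.6  121. ]
top [ 409.5 -363.1  121. ]
top [ 436.  -301.8  121. ]
top [ 425.9 -371.5  121. ]
[([252.7, 320.4, 22.3, 50.4], 0.58)]
L 0 5 [-0.53, -0.29, -0.57, 1.29, 0.0, 0.32]
L 0 150 [-0.53, -0.32, -0.33, 1.56, 0.0, 0.32]
L 180 5 [-0.53, -0.29, -0.57, 1.29, 0.0, -2.82]
L 180 150 [-0.53, -0.32, -0.33, 1.56, 0.0, -2.82]
LT 0 5 [0.46, 0.03, -0.26, 1.28, 0.0, 2.21]
LT 0 150 [0.46, -0.0, -0.03, 1.54, 0.0, 2.21]
LT 180 5 [0.46, 0.03, -0.26, 1.28, 0.0, -0.93]
LT 180 150 [0.46, -0.0, -0.03, 1.54, 0.0, -0.93]
S 0 5 [-0.0, -0.3, -0.58, 1.3, 0.0, 2.17]
S 0 150 [-0.0, -0.33, -0.34, 1.56, 0.0, 2.17]
S 180 5 [-0.0, -0.3, -0.58, 1.3, 0.0, -0.97]
S 180 150 [-0.0, -0.33, -0.34, 1.56, 0.0, -0.97]
ST 0 5 [-0.0, 0.18, -0.11, 1.29, 0.0, 1.5]
ST 0 150 [-0.0, 0.15, 0.12, 1.55, 0.0, 1.5]
ST 180 5 [-0.0, 0.18, -0.11, 1.29, 0.0, -1.64]
ST 180 150 [-0.0, 0.15, 0.12, 1.55, 0.0, -1.64]
M 0 5 [-0.92, -0.02, -0.32, 1.27, 0.0, 0.72]
M 0 150 [-0.92, -0.06, -0.1, 1.53, 0.0, 0.72]
M 180 5 [-0.92, -0.02, -0.32, 1.27, 0.0, -2.42]
M 180 150 [-0.92, -0.06, -0.1, 1.53, 0.0, -2.42]
MT 0 5 [-0.7, 0.47, 0.24, 1.34, 0.0, 0.93]
MT 0 150 [-0.7, 0.46, 0.5, 1.61, 0.0, 0.93]
MT 180 5 [-0.7, 0.47, 0.24, 1.34, 0.0, -2.21]
MT 180 150 [-0.7, 0.46, 0.5, 1.61, 0.0, -2.21]
R 0 5 [0.32, 0.44, 0.2, 1.33, 0.0, 1.89]
R 0 150 [0.32, 0.43, 0.45, 1.59, 0.0, 1.89]
R 180 5 [0.32, 0.44, 0.2, 1.33, 0.0, -1.25]
R 180 150 [0.32, 0.43, 0.45, 1.59, 0.0, -1.25]
RT 0 5 [-0.42, 0.19, -0.1, 1.29, 0.0, 1.15]
RT 0 150 [-0.42, 0.16, 0.13, 1.55, 0.0, 1.15]
RT 180 5 [-0.42, 0.19, -0.1, 1.29, 0.0, -1.99]
RT 180 150 [-0.42, 0.16, 0.13, 1.55, 0.0, -1.99]
```

Fits agree to a few mm: the tape measure origin is about (427.5,−351) and the roll about (613,342.5). Heights match the 65/71 mm planes. Starting with the large spanner.

```bash
cat >> h.py <<'E'
def quat(a): t=np.radians(a);return [0,np.cos(t/2),np.sin(t/2),0]
def best(c,a,z,q6=None):
    q6=readout.get_obs()["q"][5] if q6 is None else q6;o=[]
    for f in(0,180):
        j=planner.ik([*c,z],quat(a+f))
        if j is not None:o.append((abs(j[5]-q6),a+f,j))
    m=min(o,key=lambda e:e[0]);return m[1],m[2]
def st(tag):
    o=readout.get_obs();print(tag,"t",round(o["t"],1),"p",o["eef_pos"].round(1),"open",round(o["opening"],1),"f",o["ft_force"].round(1));return o
def pick(o,ang,zt,off=0,hi=190):
    o=np.array(o,float);d=np.array([np.cos(np.radians(ang)),np.sin(np.radians(ang))]);g=o+off*d
    a,_=best(g,ang-90,hi);bot.move_ptp([*g,hi],quat(a))
    bot.movel([*g,zt+25],max_speed=200);r=bot.movel([*g,zt],max_speed=60,max_force=12)
    st(f"down hit={r}");z=readout.get_obs()["eef_pos"][2]
    clamp();st("clamped");bot.movel([*g,hi],max_speed=200);st("lifted");return o,ang,g,a,z
def place(k,T,Tang,dz=6,hi=190):
    o,ang,g,a,z=k
    b,_=best(T,Tang-90+(a-(ang-90)),hi);da=np.radians(b-a);R=np.array([[np.cos(da),-np.sin(da)],[np.sin(da),np.cos(da)]])
    p=np.array(T)+R@(g-o);zz=z+dz
    bot.move_ptp([*p,hi],quat(b));bot.movel([*p,zz+12],max_speed=200);r=bot.movel([*p,zz-1.0],max_speed=25,max_force=6)
    st(f"set hit={r}");release();st("released");bot.movel([*p,hi],max_speed=200)
E
python3 - <<'E'
from h import *
k=pick((450.3,-110.4),131.35,66.5);place(k,(436.6,360.8),79.6);st("end")
E
```

```text
down hit=False t 4.9 p [ 450.2 -110.3   66.3] open 85.7 f [ 0.2 -0.9 -0.1]
clamped t 5.6 p [ 450.4 -110.5   66.8] open 10.3 f [-1.9 -0.3  3.4]
lifted t 6.3 p [ 449.9 -110.1  188.6] open 10.5 f [ 0.3 -0.2 -1.4]
set hit=True t 9.2 p [436.8 360.9  72.8] open 10.6 f [-0.9 -0.   4. ]
released t 9.9 p [436.3 360.6  72. ] open 85.4 f [-0.   0.5 -0.1]
end t 10.7 p [436.2 360.6 188.7] open 85.3 f [-0.1  0.2  0.3]
```

Run:
```python
from h import *
k=pick((441.9,128.3),55.7,66.3);place(k,(600.7,128.6),93.8)
k=pick((427.5,-351),88.5,77,off=8)
P={}
for c in("top","side"):
    p=optics.capture(c);P[c]=p
pickle.dump(P,open("p1.pkl","wb"));pickle.dump(k,open("k.pkl","wb"))
V=[]
for c,z in(((436.5,360.8),71),((600.7,128.6),71)):
    for k in("top","side"): V.append(rect(P[k],np.array(c),110,z)[60:380])
V=[cv2.resize(v,(400,290)) for v in V]
cv2.imwrite("pics/chk1.png",np.vstack([np.hstack(V[:2]),np.hstack(V[2:])])[:,:,::-1])
cv2.imwrite("pics/side1.png",P["side"]["image"][:,:,::-1])
```

```text
down hit=False t 12.8 p [441.7 128.3  66.1] open 85.3 f [-0.8 -0.5  0.5]
clamped t 13.5 p [442.1 128.3  66.6] open 9.8 f [-1.7 -0.2  3.6]
lifted t 14.3 p [441.4 128.3 188.7] open 9.4 f [-1.1  0.2 -0.9]
set hit=True t 16.1 p [600.9 128.6  72.6] open 9.1 f [0.  0.2 5.1]
released t 16.8 p [600.3 128.6  71.8] open 85.7 f [ 0.1 -0.3 -0.4]
down hit=False t 20.6 p [ 427.6 -342.9   76.8] open 85.3 f [ 0.8  0.6 -0.4]
clamped t 21.1 p [ 427.9 -343.2   77.5] open 37.2 f [-1.1  0.5  3.6]
lifted t 21.8 p [ 427.3 -342.6  188.5] open 37.1 f [-0.4  0.5 -2.6]
```

View pics/chk1.png

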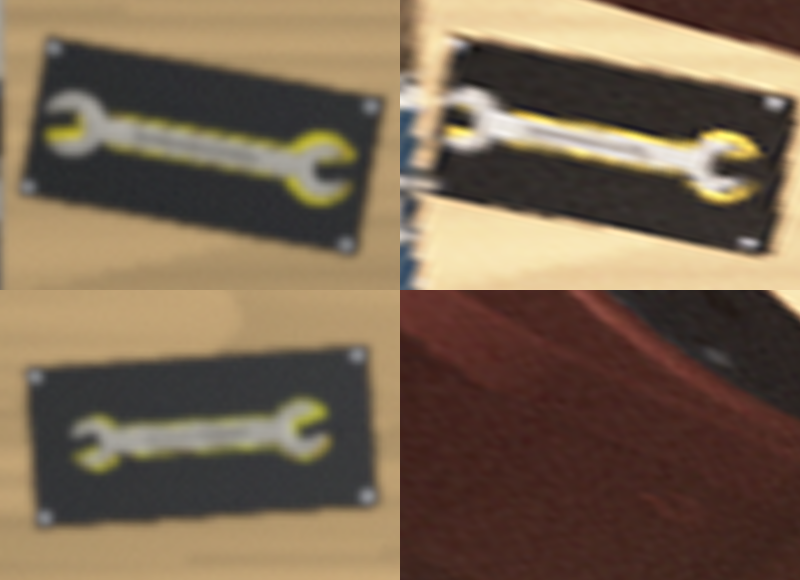

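View pics/side1.png

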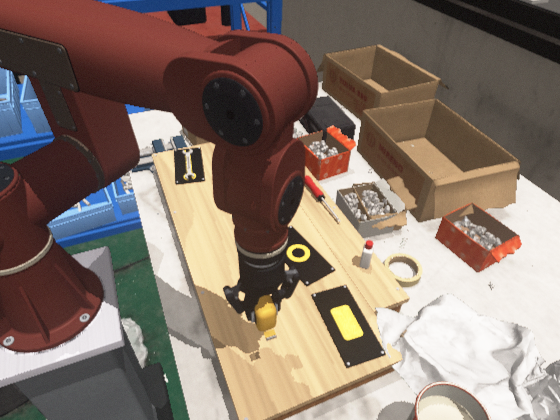

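The large spanner lies reversed on its outline, which is allowed, and well along it. The small spanner looks good. The tape measure is held upright. Placing it and the roll, then measuring all four.

Run:
```python
from h import *
k=pickle.load(open("k.pkl","rb"));place(k,(616.6,-353.4),86.3)
k=pick((613.2,342.6),90,66);place(k,(604,-127.9),90)
bot.move_ptp([300,480,230],quat(60));st("clear")
P={c:optics.capture(c) for c in("top","side")}
pickle.dump(P,open("p2.pkl","wb"))
V=[]
for c,z in(((616.6,-353.4),71),((604,-128),71)):
    for k in("top","side"): V.append(cv2.resize(rect(P[k],np.array(c),110,z)[60:380],(400,290)))
cv2.imwrite("pics/chk2.png",np.vstack([np.hstack(V[:2]),np.hstack(V[2:])])[:,:,::-1])
import importlib
T={"large":((436.6,360.8),77),"small":((600.7,128.6),76)}
for n,(c,z) in T.items():
  c=np.array(c)
  for k in("top","side"):
    for zz in (z,z-3):
      im=rect(P[k],c,110,zz);h=cv2.cvtColor(im,cv2.COLOR_RGB2HSV)
      m=((h[...,1]<75)&(h[...,2]>(105 if k=="top" else 120))).astype(np.uint8)
      nl,lab,s_,ce=cv2.connectedComponentsWithStats(m);ok=[i for i in range(1,nl) if np.linalg.norm(ce[i]-220)<60]
      i=max(ok,key=lambda i:s_[i,4]);ys,xs=np.nonzero(lab==i);w=r2w(c,110,np.c_[xs,ys])
      b=r2w(c,110,cv2.boxPoints(cv2.minAreaRect(np.c_[xs,ys].astype(np.float32))));e=max([b[1]-b[0],b[2]-b[1]],key=np.linalg.norm);u=e/np.linalg.norm(e)
      s=w[abs((w-c)@u)<38];v=np.linalg.svd(s-s.mean(0),full_matrices=False)[2][0]
      q=(w-c)@v;print(n,k,zz,"ctr",b.mean(0).round(1),"L",np.linalg.norm(e).round(1),"shank ang",(np.degrees(np.arctan2(v[1],v[0]))%180).round(1),"shankctr",s.mean(0).round(1),"ends",q.min().round(1),q.max().round(1))
```

```text
set hit=True t 23.8 p [ 617.4 -345.6   83.5] open 36.7 f [-0.6  0.2  5.8]
released t 24.3 p [ 616.7 -345.1   82.2] open 85.4 f [-1.  -0.3  0.5]
down hit=False t 28.6 p [613.  342.5  65.7] open 85.6 f [ 0.3  0.1 -0. ]
clamped t 29.1 p [613.7 342.8  67. ] open 50.5 f [-0.5 -0.2  5.4]
lifted t 29.8 p [612.7 342.4 188.2] open 50.7 f [ 0.1 -0.4 -0.5]
set hit=True t 32.7 p [ 604.3 -128.1   72.9] open 50.5 f [-0.4  0.4  5.6]
released t 33.1 p [ 603.8 -127.8   72. ] open 85.2 f [-0.3  0.6  0.6]
clear t 36.7 p [300.4 479.8 229.8] open 85.2 f [-0.9  0.1  0.2]
large top 77 ctr [437.9 360.3] L 165.1 shank ang 78.8 shankctr [435.8 360.4] ends -83.0 82.5
large top 74 ctr [437.7 361.5] L 165.5 shank ang 78.9 shankctr [435.4 360.5] ends -83.8 82.1
large side 77 ctr [438.7 357.8] L 169.0 shank ang 79.3 shankctr [437.4 359.9] ends -87.3 82.1
large side 74 ctr [439.3 362.2] L 169.9 shank ang 79.1 shankctr [437.1 359.7] ends -83.3 87.0
small top 76 ctr [600.1 127.5] L 137.3 shank ang 93.6 shankctr [600.7 129. ] ends -69.8 67.8
small top 73 ctr [600.2 128. ] L 137.4 shank ang 93.7 shankctr [600.9 129.1] ends -69.3 68.3
small side 76 ctr [601.8 124.6] L 136.6 shank ang 93.9 shankctr [600.5 128.8] ends -72.2 64.1
small side 73 ctr [603.1 128.1] L 136.6 shank ang 93.9 shankctr [602.  128.7] ends -68.8 67.5
```

View pics/chk2.png

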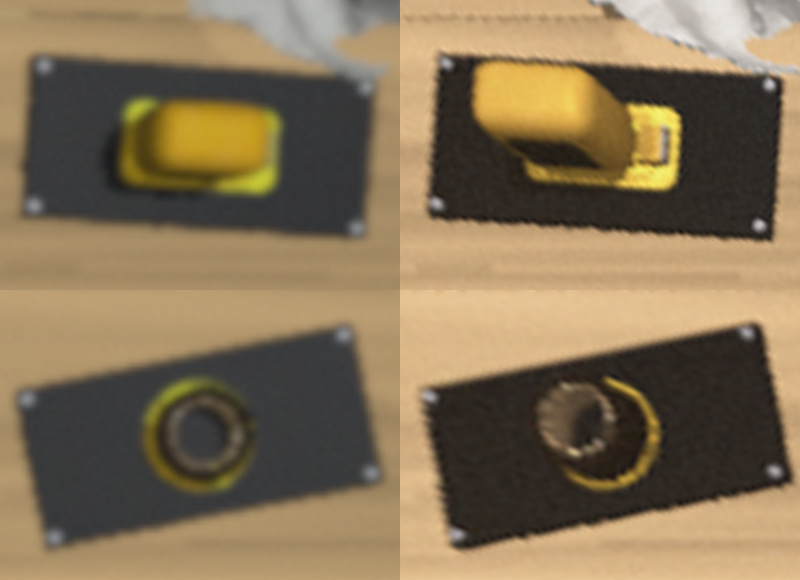

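Measured: both spanners are within about 1 mm and 0.7° of their outlines. For the tape measure and the roll I'll overlay the ideal pose's wireframe on the pictures.

```bash
cat > ov.py <<'E'
from h import *
import sys
P=pickle.load(open(sys.argv[1],"rb"));V=[]
def box(x0,x1,y0,y1,z0,z1): return np.array([[x,y,z] for z in(z0,z1) for x,y in((x0,y0),(x1,y0),(x1,y1),(x0,y1))],float)
def world(L,o,t,z): t=np.radians(t);R=np.array([[np.cos(t),-np.sin(t)],[np.sin(t),np.cos(t)]]);return np.c_[L[:,:2]@R.T+o,L[:,2]+z]
a=np.linspace(0,2*np.pi,49)
for n in("tape","roll"):
  o,t=((616.6,-353.4),-3.7) if n=="tape" else ((604,-127.9),0)
  for k in("top","side"):
    p=P[k];c=proj(p,[*o,85])[0].astype(int)-[27,20];s=7
    im=cv2.resize(p["image"][c[1]:c[1]+42,c[0]:c[0]+56],None,fx=s,fy=s,interpolation=cv2.INTER_CUBIC)
    pr=lambda W:(((proj(p,W)-c+.5)*s-.5)*8).astype(np.int32)
    L=[]
    if n=="tape":
        B=box(-19,19,-23,39,0,60);u=pr(world(B,o,t,71));L=[(u[:4],(255,0,0)),(u[4:],(255,0,0))]
        L.append((pr(world(box(-20,20,-39,-23,0,0)[:4],o,t,71)),(0,255,255)));L.append((pr(world(box(-22.5,22.5,-41.5,41.5,0,0)[:4],o,t,71)),(0,0,255)))
    else:
        for r,z,col in((27.5,0,(255,0,0)),(27.5,19,(255,0,0)),(30,0,(0,0,255))): L.append((pr(np.c_[o[0]+r*np.cos(a),o[1]+r*np.sin(a),np.full(49,71+z)]),col))
    for q,col in L: cv2.polylines(im,[q],True,col,1,cv2.LINE_AA,3)
    V.append(im)
cv2.imwrite(sys.argv[2],np.vstack([np.hstack(V[:2]),np.hstack(V[2:])])[:,:,::-1])
E
python3 ov.py p2.pkl pics/ov2.png
```

```text
(no output)
```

View pics/ov2.png

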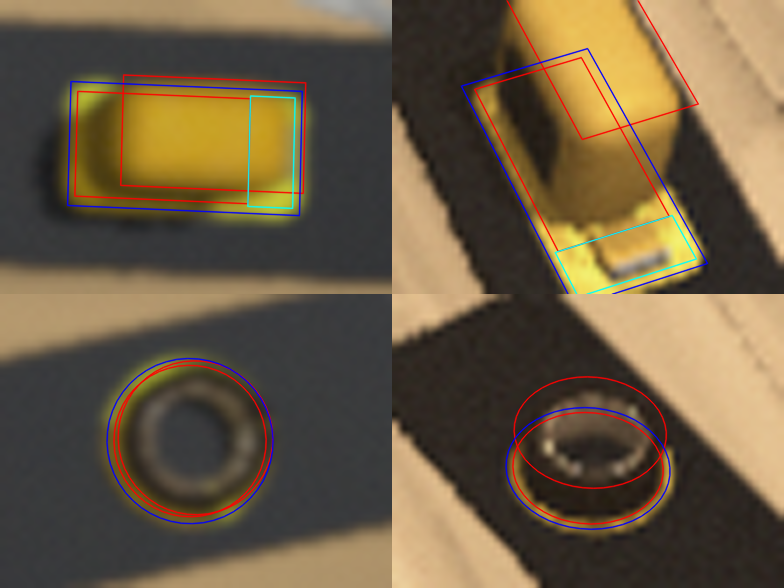

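The tape measure matches its wireframe within about 1 mm. The roll's y is only as good as my estimate, because the first grip centred it in x only. I'll re-centre it by gripping it along y over the target.

```bash
python3 - <<'E'
from h import *
c=(604,-128.1)
a,_=best(c,90,150);bot.move_ptp([*c,170],quat(a));bot.movel([*c,100],max_speed=150);print(bot.movel([*c,72.3],max_speed=50,max_force=10))
clamp();st("clamp");release();bot.movel([*c,190],max_speed=150)
bot.move_ptp([300,480,230],quat(60));bot.pause(.3);st("clear")
P={k:optics.capture(k) for k in("top","side")};pickle.dump(P,open("p3.pkl","wb"))
cv2.imwrite("pics/side3.png",P["side"]["image"][:,:,::-1])
E
python3 ov.py p3.pkl pics/ov3.png
```

```text
False
clamp t 40.9 p [ 604.5 -128.3   73.2] open 51.0 f [-1.2  0.6  4.9]
clear t 45.0 p [300.3 479.8 230. ] open 85.5 f [-0.2 -0.2 -0. ]
```

View pics/ov3.png

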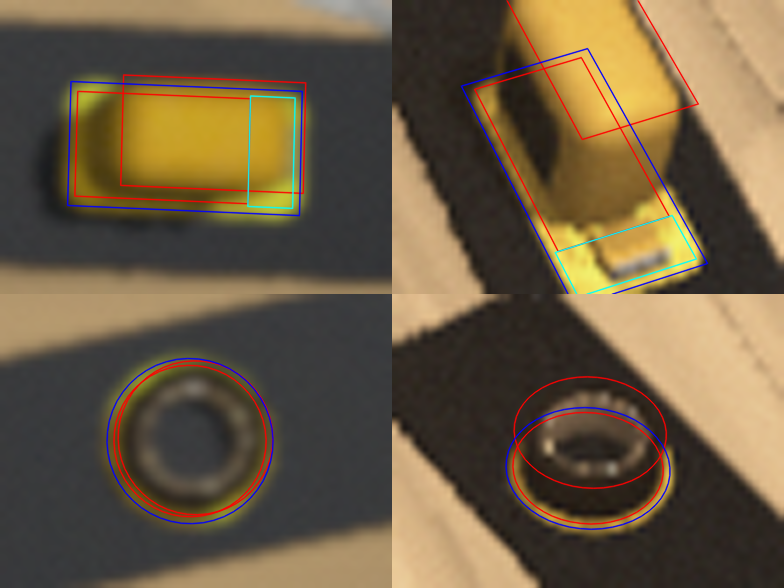

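View pics/side3.png

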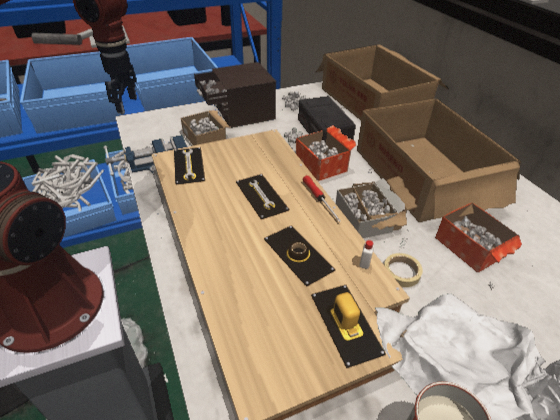

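```bash
python3 -c "
from h import *
print(workorder.hand_in())"
```

```text
the job is handed in; nothing more can be done
None
```

I put the large spanner, small spanner, tape measure and tape roll on their own tiles, in that order, each set down under force control. I then handed the job in at about 45 s on the robot clock.

- **Spanners:** in the last pictures I measured, both lie within about 1–1.5 mm and 0.7° of their outlines. The large one lies the opposite way round to its printed outline, which the task allows.
- **Tape measure:** it stands upright within roughly 1–2 mm of centre. I judged this from a wireframe laid over both views; it is not an exact measurement. Yellow on yellow made its edges hard to read.
- **Tape roll:** the first grip centred it only in x, so I gripped it again in place along y. The yellow ring now shows about evenly all round.
- **Bystanders:** the arm never went near the glue bottle or the screwdriver, and in the last picture they look where they were.
- **Disagreements:** the two cameras differ by about 1 mm, so I aimed at their average. The gripper read 2–5 mm narrower than the listed width on the spanners and the roll, and about 1 mm narrower on the tape measure. All the grips held.

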